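# Pry open the ferrule case with the scraper

### The job

The lid of the sloped wooden ferrule case has no handle: take the scraper from its rest, work its blade into the slot under the lid's low edge, feeling for a place beside the hidden spacer where it goes in, and lever the lid up with the blade, fingers off the lid until it is well clear. Swing the lid all the way open so that it stays standing. Then lay the scraper back in the saddles of its rest, flat and blade forward as you found it, without disturbing the tape roll, the bamboo offcut or the bench hook.

Things in the scene. Friction and masses are not known exactly. Their poses are not given: they have to be found in the camera images.
- case: Fixed plywood case 180 mm wide (y), 135 deep, lid sloping at 30 degrees, low (front) edge to the right. Origin: on the table under the front edge's middle; x level into the case. The lid's underside plane passes z = 140 mm at x = 0. The front wall's sloping top (sill) is 40 mm long up the slope: 14 bare, 26 under the lid. Behind it is a hollow, clear for 45 mm below the lid, 95 up the slope.
- lid (a joint): Lid angle, rad: 0 shut, 2.1 at its stop (it then stands upright). The hinge is level, along the case's y, at the high back edge. It is stiff (about 0.35 N m friction, so 3 to 5 N at the low edge) and stays where it is left.
- lid_lip (a point): Middle of the lid's low edge, on the underside; axes as lid_hinge. Shut, it lies 14 mm up the slope from the sill's front edge.
- lid_hinge (a point): Middle of the hinge line, at the upper edge of the lid (a darker wooden board 130 mm up the slope, 180 wide, 8 thick), on its underside; at the case's x = 125, z = 212 mm. Axes turn with the lid: x from the low edge to the hinge within the board, z out of its upper face.
- notch (a point): Mid-width on the notch's bare floor, 7 mm up the slope from the front edge, 7 mm short of the lid; axes as case. The notch: the middle 140 mm of the sill cut down 5 mm; its flat floor runs up at 30 degrees under the lid as a slot 5 mm high, 26 long, into the hollow. A fixed spacer 30 mm wide blocks the slot from 4 mm behind the lid's edge, centred anywhere within 45 mm of mid-width.
- rest: Fixed scraper rest: base 130 x 70 x 8 mm, two saddles at x = +-46 mm, each 16 mm long, 56 wide, with a floor 40 mm above the table between cheeks up to 52 mm; the channel is 34 mm wide. 76 mm are free between the saddles for the fingers. Origin: centre of the underside on the table; x along the scraper to its blade.
- scraper: Loose scraper, about 120 g: wooden handle 130 x 24 x 22 mm thick, steel blade 95 mm long, 36 wide, 2 thick, in line with the handle's mid-thickness. Origin: centre of the handle's underside; x to the blade, z off the broad side. It starts in both saddles, underside 40 mm above the table, blade overhanging; lengthways place in the rest within 8 mm.
- scraper_grip (a point): On the handle's axis, between the saddles, 10 mm towards the blade from the handle's middle, mid-thickness (11 mm above its underside): where to hold it. Axes as scraper.
- scraper_tip (a point): Middle of the blade's end, mid-thickness, 150 mm ahead of scraper_grip. Axes as scraper.
- tape: Bystander: roll of masking tape lying flat, 96 mm across, 24 mm high. Origin: centre of the underside.
- offcut: Bystander: bamboo offcut standing upright, 45 mm across, 105 mm high. Origin: centre of the underside.
- bench_hook: Bystander: sawing board 200 by 90 by 12 mm with a wooden block on it, 42 mm high in all. Origin: centre of the underside.
Mind the look-alikes: they are no part of the job. Of the things shaped like the scraper, the wooden one is meant.

How it is judged:
By the outcome, as a careful person would: the job done as asked, in the order asked, and still so for the second after the job is handed in, with the robot touching nothing.
It also fails if it takes over 64 s, if anything falls off the work surface, if the arm or the gripper's body presses on something with over 40 N, if the wrist force passes 120 N, or if a joint passes its speed limit or range.

### The arm

A 6-joint arm with a two-finger parallel gripper is mounted at the origin on the work surface. World frame = base frame: x ahead of the robot, y to its left, z up, the work surface at z = 0. Lengths are in m, angles in rad, forces in N, time in s.
With the tool pointing down it reaches from about 0.35 to 0.925 m from the base axis. Payload 6.4 kg.
Tool frame: the origin (TCP) lies at the very end of the fingers, on their centre line; the grasp point (between the pads) lies 19 mm behind it; z points along the fingers, y is the line along which they close (so a half turn about z gives the same grasp; the last joint's range is limited). The gripper opens to 85 mm and grips with 20 to 120 N. Pads are 22 mm wide; open, the fingers measure 114 mm over their backs; the gripper's body (76 mm by 85 mm) begins 54 mm behind the grasp point. The pads swing forward as they close: fully open they stand 13 mm farther back than shut.
Start: joints at [-0.174, 0.245, 1.558, -0, 1.339, -0.174], TCP at [0.65, 0, 0.231] pointing down, gripper open.
Joint ranges: [-3.13, 3.13], [-1.02, 2.26], [0.13, 2.54], [-0.95, 4.09], [0.21, 2.88], [-2.74, 2.74]. Speed limits (rad/s): [2.57, 2.57, 3.14, 3.14, 3.14, 3.14].

### API

Orientations are given as a 3x3 rotation matrix whose columns are the frame's x, y, z axes.
In Python, from bench import sensors, snapshot, calibration, manip, spot_in, cut_out, pinpoint gives the robot as it stands.
- The arm moves only by the tool servo_tool, never from a script. Its argument "targets" is a list of rows, each an object of numbers: "x", "y", "z": the shift along the tool's x, y, z as a fraction of full scale; "rx", "ry", "rz": the turn, a rotation vector about the tool's x, y, z as a fraction of full scale; "hand": the opening, from -1 (shut) to 1 (fully open). In form: [{"x": .., "y": .., "z": .., "rx": .., "ry": .., "rz": .., "hand": ..}, ...]. A call has exactly 10 rows; each row shifts and turns the commanded pose from where the row before left it, along the tool's axes as they then stand; what a row does not reach is not made up. Full scale, the value 1, is 100 mm for a shift and pi/2 rad for a turn. A row lasts 1/12 s, in which the tool goes at most 41.7 mm and 7.16 degrees, less where a joint would pass 70% of its speed; a pose out of reach is approached as far as the arm can. A call with a number of a shift or a turn outside -1 to 1 is refused whole. A call with a gripper value outside its range is refused whole. The fingers move at their own pace and stop on an object; "newtons" is the grip in N (left out, the last holds). Time passes only in rows, so rows that do not move let the fingers close, or fill a call up. It gives the time, the measured TCP pose, the force, the opening and the grip force at its end, in the units of the state.
- sensors.get_obs(): the state, without advancing time (a new reading comes with each control period).
- snapshot(name): name is "scene" or "side" or "wrist"; returns (picture, depth): 480x640x3 uint8, red, green, blue; 480x640 float32, m along the optical axis (not along the pixel's ray), 0 where there is no reading.
- calibration(name): a dict with "fx", "fy", "cx", "cy" (pixels), "rvec" (rotation vector, rad) and "tvec" (3), from world to camera coordinates, as OpenCV has them; the wrist camera has in their place "hand_eye" (4x4, takes a point from camera to tool coordinates, whose origin is the TCP and whose axes are the flange's). Camera axes: x right, y down, z forward; pixel columns grow to the right and rows downward; lengths in m; the calibration is good to about 2 mm. A picture is of the moment at which its call begins: read the wrist's pose just before it. calibration takes no time and is no camera call.
- manip.finish_job(): hands the job in; it is judged then, once.
Trained networks look in the newest picture that a camera, given by its name, has taken for a name from the list of things; names that differ only in an ending like _2 or _b are one class to them, and where a whole thing is asked for, a point or a joint stands for the part that bears it (a point fixed in the world has none). Each returns a list of dicts, best first, with "p" (0 to 1); they miss things now and then, are a little off and sometimes report something else, mostly with a low value. They report only what shows in the picture. A call takes as long as a camera call. They do not tell look-alikes from the thing itself.
- spot_in(camera, name): "rect" ([left, top, width, height] in pixels, round what is visible of it).
- cut_out(camera, name): "pixels" (480x640 bool, what is visible of it) and "rect" ([left, top, width, height] in pixels, round what is visible of it).
- pinpoint(camera, name): "position" ([column, row] in pixels: a listed point, or the origin of a listed thing).
The state is a dict: "time": time; "joint_pos": joint angles; "dq": joint speeds; "tau": joint torques, N m; "tool_pos": TCP position; "tcp_rot": TCP orientation; "contact_force": force on the tool from outside, world axes, zero at the start; "wrist_torque": the same for the moment, N m; "opening": finger opening in m; "finger_force": force on a finger pad.
Only numpy, scipy, OpenCV 4.12 (cv2) and the standard library are available. Lean on these libraries where they do the work, as an engineer would, in place of code of your own. Each camera call takes 0.05 s, during which the arm holds its last target. There are 200 camera calls.

## Working session

There is one attempt and no reset: what is moved stays moved. The work goes in short steps, Python scripts to look and compute and a tool call to move; the robot and the scene stay as the last step left them, time stands still between calls to the robot, and variables do not carry over. Pictures are saved under pics/ and viewed, at most 10 in all, crops included, and the job is handed in when it is done.

Besides the shell and the picture viewer there is one more tool, called as a command line: name --argument value ..., lists and objects as JSON in quotes. servo_tool: Moves the arm, as the interface text tells. Shift numbers are shares of 100 mm and turn numbers shares of pi/2 rad, none past 1 either way. Its arguments: {"type":"object","properties":{"targets":{"type":"array"},"newtons":{"type":"number"}},"required":["targets"]}

```bash
ls; mkdir -p pics; cat > h.py <<'E'
import numpy as np, cv2
from bench import sensors, snapshot, calibration, manip, spot_in, cut_out, pinpoint
def cam(name):
    c=calibration(name); K=np.array([[c['fx'],0,c['cx']],[0,c['fy'],c['cy']],[0,0,1.]])
    if 'rvec' in c:
        R=cv2.Rodrigues(np.array(c['rvec'],float))[0]; t=np.array(c['tvec'],float).ravel()
        return K,R.T,-R.T@t
    o=sensors.get_obs(); T=np.array(c['hand_eye']); Rt=np.array(o['tcp_rot']); p=np.array(o['tool_pos'])
    return K,Rt@T[:3,:3],Rt@T[:3,3]+p
def back(C,uv,d):
    K,R,p=C; uv=np.atleast_2d(uv).astype(float); d=np.broadcast_to(d,(len(uv),))
    r=np.c_[(uv[:,0]-K[0,2])/K[0,0],(uv[:,1]-K[1,2])/K[1,1],np.ones(len(uv))]*d[:,None]
    return r@R.T+p
def onz(C,uv,z):
    a=back(C,uv,1.)-C[2]; return C[2]+a*((z-C[2][2])/a[:,2])[:,None]
def proj(C,P):
    K,R,p=C; q=(np.atleast_2d(P)-p)@R; return np.c_[q[:,0]/q[:,2]*K[0,0]+K[0,2],q[:,1]/q[:,2]*K[1,1]+K[1,2]]
def cloud(C,dep,mask):
    v,u=np.nonzero(mask&(dep>0)); return back(C,np.c_[u,v],dep[v,u])
def save(n,im): cv2.imwrite('pics/'+n+'.png',im[:,:,::-1])
E
python3 - <<'E'
from h import *
np.set_printoptions(precision=3,suppress=True)
o=sensors.get_obs(); print(o['tool_pos'],o['tcp_rot'],o['time'],o['opening'])
ims=[]
for n in ['scene','side']:
    C=cam(n); im,d=snapshot(n); ims.append(im); np.save(n+'d.npy',d)
    print(n,'campos',C[2],'fwd',C[1][:,2])
    for k in ['case','lid','rest','scraper','tape','offcut','bench_hook']:
        for r in cut_out(n,k)[:3]:
            P=cloud(C,d,r['pixels']); print(k,round(r['p'],2),r['rect'],np.median(P,0) if len(P) else '', P.min(0) if len(P) else '',P.max(0) if len(P) else '')
    for k in ['scraper_grip','scraper_tip','notch','lid_lip','lid_hinge','rest','case']:
        for r in pinpoint(n,k)[:2]:
            u,v=map(int,r['position']); 
            print(' pt',k,round(r['p'],2),r['position'],back(C,[u,v],d[min(v,479),min(u,639)])[0])
for n,i in zip(['scene','side'],ims): save(n+'0',i)
E
```

```text
pics
[0.649 0.    0.23 ] [[ 0.     1.    -0.002]
 [ 1.    -0.     0.   ]
 [ 0.    -0.002 -1.   ]] 0.0 0.08480629838507946
scene campos [ 1.522 -0.368  1.112] fwd [-0.711  0.245 -0.659]
lid 0.64 [357.0, 209.5, 56.1, 75.9] [0.587 0.128 0.193] [ 0.218  0.007 -0.004] [0.724 0.314 0.35 ]
lid 0.63 [213.4, 280.6, 52.5, 61.7] [ 0.567 -0.244  0.056] [ 0.44  -0.285 -0.003] [ 0.659 -0.192  0.069]
lid 0.53 [340.2, 212.4, 77.5, 109.2] [0.637 0.119 0.157] [ 0.411  0.003 -0.005] [0.723 0.315 0.346]
rest 0.58 [208.7, 279.9, 38.5, 51.8] [ 0.496 -0.274  0.012] [ 0.423 -0.307 -0.001] [ 0.575 -0.217  0.059]
scraper 0.92 [209.6, 277.9, 53.7, 62.0] [ 0.567 -0.244  0.056] [ 0.407 -0.285 -0.003] [ 0.659 -0.192  0.069]
scraper 0.69 [162.7, 244.5, 73.5, 22.4] [ 0.271 -0.299  0.015] [ 0.171 -0.399 -0.004] [ 0.344 -0.2    0.031]
tape 0.65 [405.5, 217.0, 30.3, 24.8] [0.356 0.363 0.018] [ 0.303  0.318 -0.004] [0.406 0.412 0.032]
tape 0.62 [214.3, 280.4, 46.9, 60.2] [ 0.567 -0.245  0.056] [ 0.407 -0.284  0.005] [ 0.657 -0.204  0.069]
offcut 0.88 [137.2, 297.0, 27.2, 39.7] [ 0.535 -0.448  0.073] [ 0.417 -0.47  -0.0
[... 1361 characters left out ...]
  0.07 ]
tape 0.73 [326.5, 396.8, 49.9, 51.1] [0.354 0.37  0.024] [ 0.307  0.311 -0.001] [0.406 0.42  0.031]
offcut 0.72 [325.7, 120.6, 17.5, 36.9] [ 0.52  -0.431  0.069] [ 0.501 -0.526  0.001] [ 0.558 -0.419  0.113]
 pt scraper_grip 0.58 [428.7, 193.8] [ 0.247 -0.306  0.024]
 pt scraper_tip 0.93 [270.1, 189.6] [ 0.681 -0.274  0.001]
 pt scraper_tip 0.64 [391.9, 222.0] [ 0.335 -0.201  0.002]
 pt notch 0.67 [282.7, 247.1] [0.554 0.075 0.162]
 pt lid_hinge 0.56 [260.9, 267.6] [0.57  0.18  0.216]
 pt rest 0.76 [331.8, 203.6] [ 0.502 -0.239  0.008]
 pt rest 0.32 [329.9, 189.8] [ 0.508 -0.243  0.054]
 pt case 0.76 [284.9, 285.1] [0.521 0.194 0.188]
 pt case 0.52 [280.6, 251.5] [0.552 0.098 0.175]
```

View pics/scene0.png

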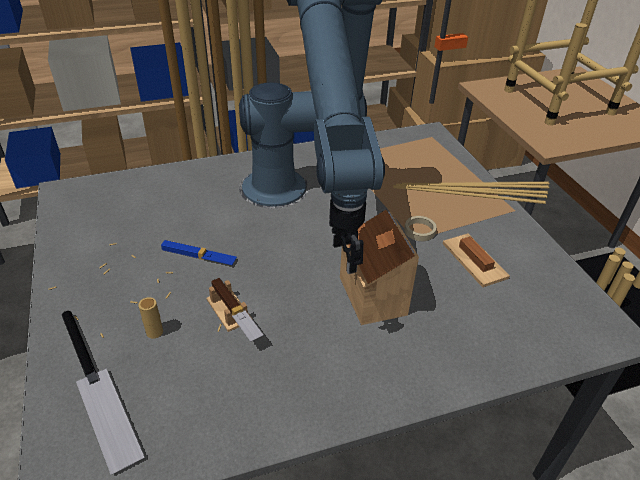

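View pics/side0.png

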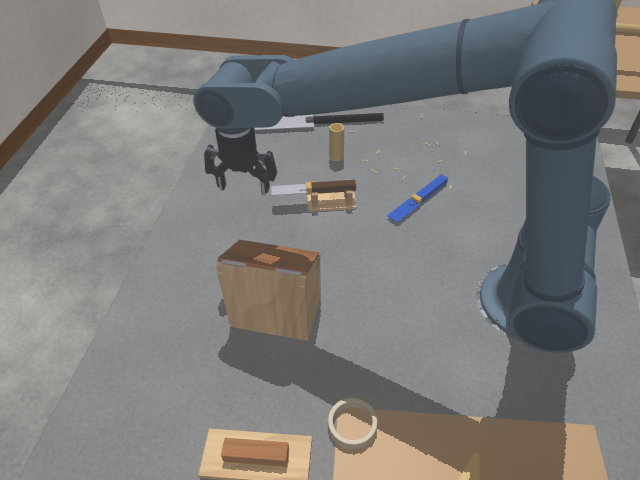

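The scene view shows the wooden scraper in its rest at about (230,300), its blade towards the robot's forward direction. The sloped case is at (375,270), with its low edge on the right (-y) side. The blue slim tool and the big black cleaver are look-alikes. Next I look at the rest from close by.

servo_tool --targets '[{"x": -0.25, "y": -0.12, "z": -0.08}, {"x": -0.25, "y": -0.12, "z": -0.08}, {"x": -0.25, "y": -0.12, "z": -0.08}, {"x": -0.25, "y": -0.12, "z": -0.08}, {"x": -0.25, "y": -0.12, "z": -0.08}, {"x": -0.25, "y": -0.12, "z": -0.08}, {"x": -0.25, "y": -0.12, "z": -0.08}, {"x": -0.25, "y": -0.12, "z": -0.08}, {"x": -0.25, "y": -0.12, "z": -0.08}, {"x": -0.25, "y": -0.12, "z": -0.08}]'

```text
invalid input
```

servo_tool --targets '[{"rz": 0.077}, {"rz": 0.077}, {"rz": 0.077}, {"rz": 0.077}, {"rz": 0.077}, {"rz": 0.077}, {"rz": 0.077}, {"rz": 0.077}, {"rz": 0.077}, {"rz": 0.077}]'

```text
invalid input
```

servo_tool --targets '[{"rz": 0.077}, {"rz": 0.077}, {"rz": 0.076}, {}, {}, {"rz": 0}, {}, {}, {}, {}]'

```text
invalid input
```

```bash
python3 - <<'E'
from h import *
np.set_printoptions(precision=4,suppress=True)
o=sensors.get_obs(); print(o['time'],o['tool_pos'],o['tcp_rot'],o['joint_pos'])
C=cam('wrist'); im,d=snapshot('wrist'); save('w1',im); np.save('w1d.npy',d); print(C[2],C[1],calibration('wrist')['fx'])
for k in ['rest','scraper']:
    for r in cut_out('wrist',k)[:2]:
        P=cloud(C,d,r['pixels']); print(k,round(r['p'],2),r['rect'],np.median(P,0))
        np.save('m_%s.npy'%k,r['pixels']) 
for k,z in [('scraper_grip',.051),('scraper_tip',.051),('rest',0),('scraper',.04)]:
    for r in pinpoint('wrist',k)[:2]: print(k,round(r['p'],2),r['position'],onz(C,r['position'],z)[0])
# points by height
P=cloud(C,d,np.ones(d.shape,bool)); 
for lo,hi,n in [(.058,.068,'handle top'),(.0475,.0545,'blade/cheek'),(.005,.012,'base')]:
    Q=P[(P[:,2]>lo)&(P[:,2]<hi)&(abs(P[:,1]+.245)<.06)&(P[:,0]<.7)&(P[:,0]>.4)]
    if len(Q)>20:
        r=cv2.minAreaRect(Q[:,:2].astype(np.float32)*1000); print(n,len(Q),r,np.median(Q[:,2]))
E
```

```text
1.5 [0.65   0.     0.2312] [[-0.      1.     -0.0001]
 [ 1.      0.     -0.    ]
 [-0.     -0.0001 -1.    ]] [-0.1741  0.2452  1.5578 -0.      1.3387 -0.1741]
[0.6494 0.0826 0.3742] [[ 1.     -0.0005 -0.0012]
 [-0.0008 -0.9468 -0.3217]
 [-0.001   0.3217 -0.9468]] 348.75923942559587
rest 0.97 [205.9, 362.6, 58.9, 74.3] [ 0.5409 -0.2241  0.0086]
rest 0.61 [0.1, 0.6, 336.4, 170.1] [0.5717 0.105  0.1782]
scraper 0.88 [210.9, 385.8, 125.5, 51.6] [ 0.5892 -0.2308  0.0523]
scraper_grip 0.7 [204.8, 423.3] [ 0.5084 -0.2535  0.051 ]
scraper_grip 0.62 [25.6, 440.1] [ 0.2881 -0.2797  0.051 ]
scraper_tip 0.88 [66.0, 365.5] [ 0.363  -0.1711  0.051 ]
scraper_tip 0.74 [329.1, 400.9] [ 0.656  -0.2203  0.051 ]
rest 0.59 [214.5, 390.6] [ 0.5052 -0.251   0.    ]
scraper 0.91 [204.5, 417.1] [ 0.5043 -0.2553  0.04  ]
scraper 0.69 [30.0, 440.1] [ 0.2813 -0.292   0.04  ]
handle top 651 ((547.474609375, -244.02218627929688), (41.80087661743164, 27.613327026367188), 14.941192626953125) 0.062231328137758724
blade/cheek 2438 ((587.2069091796875, -229.08383178710938), (143.03115844726562, 56.866851806640625), 18.112695693969727) 0.0519924271967184
base 1122 ((525.4846801757812, -239.10598754882812), (78.3908920288086, 55.15666198730469), 14.045737266540527) 0.00803342027232215
```

View pics/w1.png

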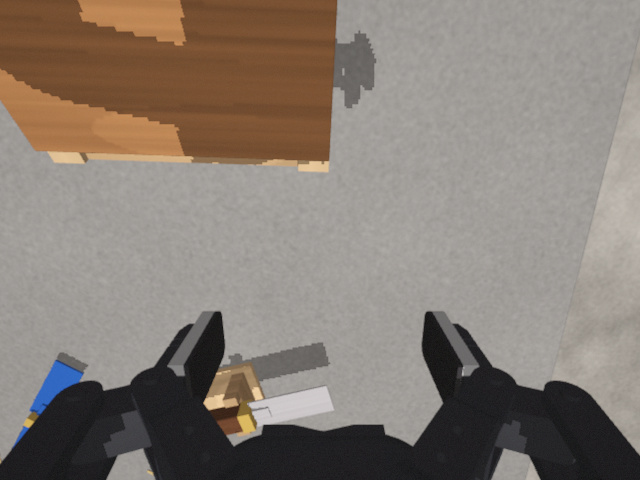

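The wrist view shows the case's notched front edge at row 150-170 and the scraper's blade at (290,400); its handle is out of the picture. The moves were refused, probably because rows need every key, so I send complete rows.

servo_tool --targets '[{"x": -0.25, "y": -0.12, "z": -0.06, "rx": 0, "ry": 0, "rz": 0, "hand": 1}, {"x": -0.25, "y": -0.12, "z": -0.06, "rx": 0, "ry": 0, "rz": 0, "hand": 1}, {"x": -0.25, "y": -0.12, "z": -0.06, "rx": 0, "ry": 0, "rz": 0, "hand": 1}, {"x": -0.25, "y": -0.12, "z": -0.06, "rx": 0, "ry": 0, "rz": 0, "hand": 1}, {"x": -0.25, "y": -0.12, "z": -0.06, "rx": 0, "ry": 0, "rz": 0, "hand": 1}, {"x": -0.25, "y": -0.12, "z": -0.06, "rx": 0, "ry": 0, "rz": 0, "hand": 1}, {"x": -0.25, "y": -0.12, "z": -0.06, "rx": 0, "ry": 0, "rz": 0, "hand": 1}, {"x": -0.25, "y": -0.12, "z": -0.06, "rx": 0, "ry": 0, "rz": 0, "hand": 1}, {"x": -0.25, "y": -0.12, "z": -0.06, "rx": 0, "ry": 0, "rz": 0, "hand": 1}, {"x": -0.25, "y": -0.12, "z": -0.06, "rx": 0, "ry": 0, "rz": 0, "hand": 1}]'

```text
time: 2.68
tool_pos: [0.5293, -0.2511, 0.2918]
tcp_rot: [[0.0, 1.0, 0.0], [1.0, -0.0, -0.0], [-0.0, 0.0, -1.0]]
contact_force: [0.0, -0.1, -0.1]
opening: 0.0855
finger_force: 0.0
```

servo_tool --targets '[{"x": 0, "y": 0, "z": 0, "rx": 0, "ry": 0, "rz": 0.079, "hand": 1}, {"x": 0, "y": 0, "z": 0, "rx": 0, "ry": 0, "rz": 0.079, "hand": 1}, {"x": 0, "y": 0, "z": 0, "rx": 0, "ry": 0, "rz": 0.079, "hand": 1}, {"x": 0, "y": 0, "z": 0, "rx": 0, "ry": 0, "rz": 0.079, "hand": 1}, {"x": 0, "y": 0, "z": 0, "rx": 0, "ry": 0, "rz": 0.079, "hand": 1}, {"x": 0, "y": 0, "z": 0, "rx": 0, "ry": 0, "rz": 0.079, "hand": 1}, {"x": 0, "y": 0, "z": 0, "rx": 0, "ry": 0, "rz": 0.079, "hand": 1}, {"x": 0, "y": 0, "z": 0, "rx": 0, "ry": 0, "rz": 0.079, "hand": 1}, {"x": 0, "y": 0, "z": 0, "rx": 0, "ry": 0, "rz": 0.079, "hand": 1}, {"x": 0, "y": 0, "z": 0, "rx": 0, "ry": 0, "rz": 0.079, "hand": 1}]'

```text
time: 3.52
tool_pos: [0.53, -0.25, 0.2914]
tcp_rot: [[0.948, 0.318, 0.0], [0.318, -0.948, -0.0], [0.0, 0.0, -1.0]]
contact_force: [-0.6, 0.5, 0.4]
opening: 0.0853
finger_force: 0.0
```

```bash
cat > look.py <<'E'
from h import *
np.set_printoptions(precision=4,suppress=True)
o=sensors.get_obs(); print(o['time'],o['tool_pos'],o['tcp_rot'],o['joint_pos'])
C=cam('wrist'); im,d=snapshot('wrist'); save('w2',im); np.savez('w2.npz',d=d,im=im,R=C[1],p=C[2],K=C[0])
for k,z in [('scraper_grip',.051),('scraper_tip',.051),('rest',0),('scraper',.04)]:
    for r in pinpoint('wrist',k)[:2]: print(k,round(r['p'],2),r['position'],onz(C,r['position'],z)[0])
P=cloud(C,d,np.ones(d.shape,bool))
for lo,hi,n in [(.058,.067,'handle top'),(.048,.055,'blade/cheek'),(.005,.012,'base')]:
    Q=P[(P[:,2]>lo)&(P[:,2]<hi)&(abs(P[:,1]+.245)<.06)&(P[:,0]<.7)&(P[:,0]>.4)]
    if len(Q)>20:
        r=cv2.minAreaRect(Q[:,:2].astype(np.float32)*1000); print(n,len(Q),r,np.median(Q[:,2]))
E
python3 look.py
```

```text
3.5167 [ 0.53   -0.25    0.2914] [[ 0.9481  0.3181  0.0001]
 [ 0.3181 -0.9481 -0.0001]
 [ 0.0001  0.0001 -1.    ]] [-0.6341  0.0516  1.6633 -0.      1.4266  0.613 ]
scraper_grip 0.88 [322.8, 218.0] [ 0.5122 -0.2556  0.051 ]
scraper_grip 0.6 [309.0, 390.1] [ 0.2777 -0.3143  0.051 ]
scraper_tip 0.98 [328.8, 73.9] [ 0.6546 -0.2143  0.051 ]
scraper_tip 0.56 [244.0, 315.6] [ 0.3614 -0.2021  0.051 ]
scraper 0.66 [319.0, 219.9] [ 0.5058 -0.253   0.04  ]
handle top 2471 ((504.48162841796875, -255.7364959716797), (131.67236328125, 24.87025260925293), 15.02737808227539) 0.06240952871945055
blade/cheek 3855 ((553.9943237304688, -240.9831085205078), (214.1079864501953, 56.00406265258789), 14.407045364379883) 0.05230914476858323
base 2363 ((502.8160095214844, -254.0541534423828), (130.2282257080078, 70.05311584472656), 14.391172409057617) 0.008343502577747408
```

View pics/w2.png

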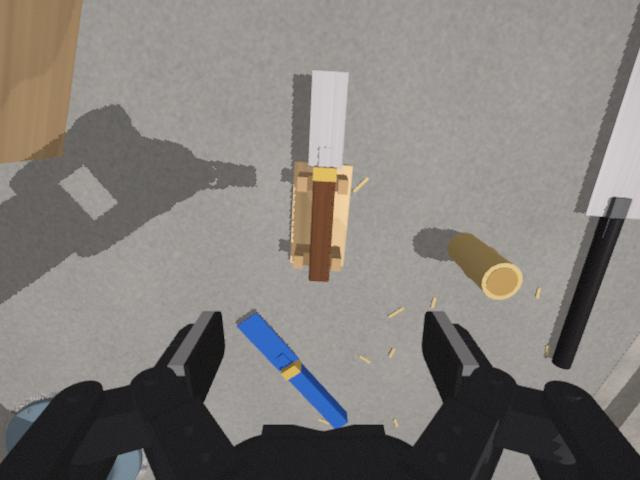

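The wrist view gives the rest at (320,218) with yaw 14.4° and the scraper lying in it, blade forward. The measured sizes (131x25 handle, 130x70 base) match the given ones. Next I descend and grip.

servo_tool --targets '[{"x": -0.16, "y": -0.01, "z": 0.2, "rx": 0, "ry": 0, "rz": 0.044, "hand": 1}, {"x": 0, "y": 0, "z": 0.3, "rx": 0, "ry": 0, "rz": 0, "hand": 1}, {"x": 0, "y": 0, "z": 0.35, "rx": 0, "ry": 0, "rz": 0, "hand": 1}, {"x": 0, "y": 0, "z": 0.35, "rx": 0, "ry": 0, "rz": 0, "hand": 1}, {"x": 0, "y": 0, "z": 0.35, "rx": 0, "ry": 0, "rz": 0, "hand": 1}, {"x": 0, "y": 0, "z": 0.35, "rx": 0, "ry": 0, "rz": 0, "hand": 1}, {"x": 0, "y": 0, "z": 0.3, "rx": 0, "ry": 0, "rz": 0, "hand": 1}, {"x": 0, "y": 0, "z": 0.2, "rx": 0, "ry": 0, "rz": 0, "hand": 1}, {"x": 0, "y": 0, "z": 0.19, "rx": 0, "ry": 0, "rz": 0, "hand": 1}, {"x": 0, "y": 0, "z": 0, "rx": 0, "ry": 0, "rz": 0, "hand": 1}]'

```text
time: 4.6
tool_pos: [0.5118, -0.2523, 0.028]
tcp_rot: [[0.966, 0.259, -0.006], [0.259, -0.966, 0.005], [-0.005, -0.006, -1.0]]
contact_force: [0.4, 0.6, -0.0]
opening: 0.0853
finger_force: 0.0
```

servo_tool --targets '[{"x": 0, "y": 0, "z": 0, "rx": 0, "ry": 0, "rz": 0, "hand": -0.3}, {"x": 0, "y": 0, "z": 0, "rx": 0, "ry": 0, "rz": 0, "hand": -0.3}, {"x": 0, "y": 0, "z": 0, "rx": 0, "ry": 0, "rz": 0, "hand": -1}, {"x": 0, "y": 0, "z": 0, "rx": 0, "ry": 0, "rz": 0, "hand": -1}, {"x": 0, "y": 0, "z": 0, "rx": 0, "ry": 0, "rz": 0, "hand": -1}, {"x": 0, "y": 0, "z": 0, "rx": 0, "ry": 0, "rz": 0, "hand": -1}, {"x": 0, "y": 0, "z": 0, "rx": 0, "ry": 0, "rz": 0, "hand": -1}, {"x": 0, "y": 0, "z": 0, "rx": 0, "ry": 0, "rz": 0, "hand": -1}, {"x": 0, "y": 0, "z": 0, "rx": 0, "ry": 0, "rz": 0, "hand": -1}, {"x": 0, "y": 0, "z": 0, "rx": 0, "ry": 0, "rz": 0, "hand": -1}]' --newtons 110

```text
time: 5.43
tool_pos: [0.5155, -0.255, 0.0339]
tcp_rot: [[0.966, 0.258, 0.002], [0.258, -0.966, -0.002], [0.002, 0.002, -1.0]]
contact_force: [-0.8, 0.5, 6.5]
opening: 0.0221
finger_force: 108.7
```

servo_tool --targets '[{"x": 0, "y": 0, "z": -0.1, "rx": 0, "ry": 0, "rz": 0, "hand": -1}, {"x": 0, "y": 0, "z": -0.2, "rx": 0, "ry": 0, "rz": 0, "hand": -1}, {"x": 0, "y": 0, "z": -0.3, "rx": 0, "ry": 0, "rz": 0, "hand": -1}, {"x": 0, "y": 0, "z": -0.3, "rx": 0, "ry": 0, "rz": 0, "hand": -1}, {"x": 0, "y": 0, "z": -0.3, "rx": 0, "ry": 0, "rz": 0, "hand": -1}, {"x": 0, "y": 0, "z": -0.3, "rx": 0, "ry": 0, "rz": 0, "hand": -1}, {"x": 0, "y": 0, "z": -0.3, "rx": 0, "ry": 0, "rz": 0, "hand": -1}, {"x": 0, "y": 0, "z": -0.2, "rx": 0, "ry": 0, "rz": 0, "hand": -1}, {"x": 0, "y": 0, "z": 0, "rx": 0, "ry": 0, "rz": 0, "hand": -1}, {"x": 0, "y": 0, "z": 0, "rx": 0, "ry": 0, "rz": 0, "hand": -1}]'

```text
time: 6.27
tool_pos: [0.5148, -0.2544, 0.2335]
tcp_rot: [[0.966, 0.258, 0.002], [0.258, -0.966, -0.002], [0.001, 0.002, -1.0]]
contact_force: [-0.0, 0.8, -0.9]
opening: 0.0224
finger_force: 107.8
```

```bash
cat > case.py <<'E'
from h import *
np.set_printoptions(precision=4,suppress=True)
d=np.load('w1d.npy'); c=calibration('wrist'); K=np.array([[c['fx'],0,c['cx']],[0,c['fy'],c['cy']],[0,0,1.]])
T=np.array(c['hand_eye']); Rt=np.array([[0,1,0],[1,0,0],[0,0,-1.]]); p=np.array([.65,0,.2312])
C=(K,Rt@T[:3,:3],Rt@T[:3,3]+p)
P=cloud(C,d,np.ones(d.shape,bool))
P=P[(P[:,2]>.13)&(P[:,2]<.24)&(P[:,0]>.42)&(P[:,0]<.7)&(P[:,1]>-.03)&(P[:,1]<.25)]
Q=P[(P[:,1]>.04)]
A=np.c_[Q[:,:2],np.ones(len(Q))]; w=np.linalg.lstsq(A,Q[:,2],rcond=None)[0]
for _ in range(5):
    r=Q[:,2]-A@w; k=abs(r)<.003; w=np.linalg.lstsq(A[k],Q[k,2],rcond=None)[0]
n=np.r_[-w[:2],1]; n/=np.linalg.norm(n); print('lid top plane',w,'n',n,'tilt',np.degrees(np.arccos(n[2])),'yaw of upslope',np.degrees(np.arctan2(w[1],w[0])),k.mean())
h=(P-np.r_[0,0,w[2]])@n   # height above lid top
Lid=P[abs(h)<.003]; S=P[(h<-.006)&(h>-.018)]
print('lid rect',cv2.minAreaRect(Lid[:,:2].astype(np.float32)*1000), 'min z',Lid[:,2].min())
yaw=np.arctan2(w[1],w[0])
for yy in [yaw,np.pi/2]:
    X=np.array([np.cos(yy),np.sin(yy)]);Y=np.array([-X[1],X[0]])
    l=Lid[:,:2]; print('yaw',np.degrees(yy),'lid x',np.percentile(l@X,[.3,99.7]),'y',np.percentile(l@Y,[.3,99.7]),'sill x',np.percentile(S[:,:2]@X,[1,50,99]),'y',np.percentile(S[:,:2]@Y,[.5,50,99.5]))
# lid front edge line: for each x bin min y
xs=np.arange(Lid[:,0].min()+.01,Lid[:,0].max()-.01,.01); e=[Lid[abs(Lid[:,0]-x)<.003][:,1].min() for x in xs]
print('front edge fit',np.degrees(np.arctan(np.polyfit(xs,e,1)[0])),np.polyval(np.polyfit(xs,e,1),.56),np.round(e,4))
print('sill h hist',np.histogram(h[(h<-.004)],bins=np.arange(-.03,-.003,.002)))
E
python3 case.py
```

```text
lid top plane [0.0193 0.5769 0.1068] n [-0.0167 -0.4996  0.8661] tilt 29.994649600140985 yaw of upslope 88.08077850831687 0.9610530111792283
lid rect ((564.4140625, 100.35673522949219), (72.75028228759766, 181.07620239257812), 88.071533203125) min z 0.15289778764350573
yaw 88.08077850831687 lid x [0.0833 0.1543] y [-0.6507 -0.4733] sill x [0.0749 0.0791 0.0819] y [-0.6504 -0.557  -0.4715]
yaw 90.0 lid x [0.0631 0.1339] y [-0.6547 -0.4764] sill x [0.0535 0.0603 0.0655] y [-0.6527 -0.5593 -0.4739]
front edge fit -2.083301691204992 0.06445416179940337 [0.0674 0.0667 0.0668 0.0661 0.0655 0.0655 0.0649 0.0649 0.0643 0.0637
 0.0636 0.063  0.0631 0.0624 0.0624 0.0618 0.0612]
sill h hist (array([   0,    0,    0,    0,    0,    0,    0,  137, 1185,   30,  476,
        215,    0]), array([-0.03 , -0.028, -0.026, -0.024, -0.022, -0.02 , -0.018, -0.016,
       -0.014, -0.012, -0.01 , -0.008, -0.006, -0.004]))
```

servo_tool --targets '[{"x": 0, "y": 0, "z": 0, "rx": 0, "ry": 0, "rz": -0.0765, "hand": -1}, {"x": 0, "y": 0, "z": 0, "rx": 0, "ry": 0, "rz": -0.0765, "hand": -1}, {"x": 0, "y": 0, "z": 0, "rx": 0, "ry": 0, "rz": -0.0765, "hand": -1}, {"x": 0, "y": 0, "z": 0, "rx": 0, "ry": 0, "rz": -0.0765, "hand": -1}, {"x": 0, "y": 0, "z": 0, "rx": 0, "ry": 0, "rz": -0.0765, "hand": -1}, {"x": 0, "y": 0, "z": 0, "rx": 0, "ry": 0, "rz": -0.0765, "hand": -1}, {"x": 0, "y": 0, "z": 0, "rx": 0, "ry": 0, "rz": -0.0765, "hand": -1}, {"x": 0, "y": 0, "z": 0, "rx": 0, "ry": 0, "rz": -0.0765, "hand": -1}, {"x": 0, "y": 0, "z": 0, "rx": 0, "ry": 0, "rz": -0.0765, "hand": -1}, {"x": 0, "y": 0, "z": 0, "rx": 0, "ry": 0, "rz": -0.0765, "hand": -1}]'

```text
time: 7.1
tool_pos: [0.5133, -0.2533, 0.2294]
tcp_rot: [[0.102, 0.995, -0.004], [0.995, -0.102, 0.003], [0.003, -0.004, -1.0]]
contact_force: [0.7, 1.2, -0.8]
opening: 0.0219
finger_force: 107.7
```

servo_tool --targets '[{"x": 0, "y": 0, "z": 0, "rx": 0, "ry": 0, "rz": -0.047, "hand": -1}, {"x": 0, "y": 0, "z": 0, "rx": 0, "ry": 0.0667, "rz": 0, "hand": -1}, {"x": 0, "y": 0, "z": 0, "rx": 0, "ry": 0.0667, "rz": 0, "hand": -1}, {"x": 0, "y": 0, "z": 0, "rx": 0, "ry": 0.0667, "rz": 0, "hand": -1}, {"x": 0, "y": 0, "z": 0, "rx": 0, "ry": 0.0667, "rz": 0, "hand": -1}, {"x": 0, "y": 0, "z": 0, "rx": 0, "ry": 0.0667, "rz": 0, "hand": -1}, {"x": 0.33, "y": -0.02, "z": 0.19, "rx": 0, "ry": 0, "rz": 0, "hand": -1}, {"x": 0.33, "y": -0.02, "z": 0.19, "rx": 0, "ry": 0, "rz": 0, "hand": -1}, {"x": 0.33, "y": -0.02, "z": 0.19, "rx": 0, "ry": 0, "rz": 0, "hand": -1}, {"x": 0.33, "y": -0.02, "z": 0.19, "rx": 0, "ry": 0, "rz": 0, "hand": -1}]'

```text
time: 7.93
tool_pos: [0.5104, -0.0998, 0.2296]
tcp_rot: [[0.034, 0.999, 0.014], [0.864, -0.036, 0.503], [0.503, -0.005, -0.864]]
contact_force: [1.3, 0.5, -0.6]
opening: 0.0222
finger_force: 107.9
```

```bash
cat > st.py <<'E'
from h import *
np.set_printoptions(precision=4,suppress=True)
a=np.radians(88.05); X=np.array([np.cos(a),np.sin(a),0]); Y=np.array([-X[1],X[0],0]); Z=np.array([0,0,1.])
O=.0752*X-.5615*Y
B=np.c_[X,Y,Z]; c30,s30=np.cos(np.pi/6),.5
def tocase(p): return (np.asarray(p)-O)@B
def slope(q): # case -> (s, y, h)
    q=np.atleast_2d(q); x=q[:,0]; z=q[:,2]-.14; return np.c_[x*c30+z*s30,q[:,1],-x*s30+z*c30]
def state():
    o=sensors.get_obs(); p=np.array(o['tool_pos']); R=np.array(o['tcp_rot']); print('t',o['time'],'tcp',p,'case',tocase(p),'q',np.array(o['joint_pos']),'F case',np.array(o['contact_force'])@B,'open',o['opening'],o['finger_force'])
    print('tool axes in case\n',B.T@R); return p,R
E
python3 - <<'E'
from st import *
p,R=state(); C=cam('wrist'); im,d=snapshot('wrist'); save('w3',im); np.savez('w3.npz',d=d,R=R,p=p)
P=cloud(C,d,np.ones(d.shape,bool)); L=(P-p)@R  # tool coords
k=(abs(L[:,1])<.04)&(L[:,0]>.06)&(L[:,0]<.2)&(L[:,2]>-.05)&(L[:,2]<.03); Q=L[k]; print(len(Q))
Bl=Q[(Q[:,0]>.07)&(Q[:,0]<.14)]; 
A=np.c_[Bl[:,:2],np.ones(len(Bl))]; w=np.linalg.lstsq(A,Bl[:,2],rcond=None)[0]; print('blade plane z=',w,'std',(Bl[:,2]-A@w).std())
print('extent x',np.percentile(Q[:,0],[1,50,99.5]),'y',np.percentile(Bl[:,1],[.5,50,99.5]),cv2.minAreaRect(Q[Q[:,0]>.07][:,:2].astype(np.float32)*1000))
print(proj(C,(p+R@np.array([.149,0,-.018]))[None]))
E
```

```text
t 7.9333 tcp [ 0.5104 -0.0998  0.2296] case [-0.1576  0.048   0.2296] q [-0.6262  0.0609  1.8326  0.4285  1.5651 -0.6608] F case [ 0.505  -1.2356 -0.6178] open 0.022213053792322125 107.85646319389343
tool axes in case
 [[ 0.8645 -0.0021  0.5027]
 [-0.0042 -1.      0.003 ]
 [ 0.5027 -0.0047 -0.8645]]
20906
blade plane z= [ 0.0096  0.0018 -0.0195] std 0.0007629223638004278
extent x [0.0607 0.093  0.1187] y [-0.0189 -0.001   0.0168] ((94.63943481445312, -0.9992332458496094), (49.277732849121094, 36.433807373046875), 0.006390025373548269)
[[ 324.9798 -126.0475]]
```

View pics/w3.png

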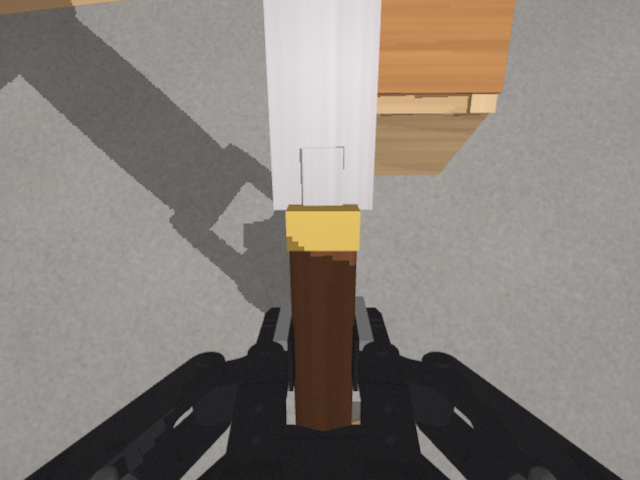

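The view shows the blade leaving the handle straight (columns 265-380), with the case's notched sill at rows 95-110. The measured blade plane lies 17 mm behind the TCP and is parallel to the tool to within 0.6°. Next I lower in front of the slot.

servo_tool --targets '[{"x": -0.1, "y": 0.03, "z": 0.22, "rx": 0, "ry": 0, "rz": 0, "hand": -1}, {"x": -0.14, "y": 0, "z": 0.33, "rx": 0, "ry": 0, "rz": 0, "hand": -1}, {"x": -0.14, "y": 0, "z": 0.35, "rx": 0, "ry": 0, "rz": 0, "hand": -1}, {"x": -0.14, "y": 0, "z": 0.35, "rx": 0, "ry": 0, "rz": 0, "hand": -1}, {"x": -0.14, "y": 0, "z": 0.33, "rx": 0, "ry": 0, "rz": 0, "hand": -1}, {"x": -0.07, "y": 0, "z": 0.18, "rx": 0, "ry": 0, "rz": 0, "hand": -1}, {"x": 0, "y": 0, "z": 0, "rx": 0, "ry": 0, "rz": 0, "hand": -1}, {"x": 0, "y": 0, "z": 0, "rx": 0, "ry": 0, "rz": 0, "hand": -1}, {"x": 0, "y": 0, "z": 0, "rx": 0, "ry": 0, "rz": 0, "hand": -1}, {"x": 0, "y": 0, "z": 0, "rx": 0, "ry": 0, "rz": 0, "hand": -1}]'

```text
time: 8.82
tool_pos: [0.5168, -0.078, 0.0452]
tcp_rot: [[0.029, 0.999, 0.02], [0.866, -0.035, 0.498], [0.499, 0.003, -0.867]]
contact_force: [0.2, 0.3, -0.2]
opening: 0.0226
finger_force: 108.0
```

```bash
cat > tip.py <<'E'
from st import *
def rep():
    p,R=state(); t=p+R@np.array([.149,-.001,-.0171]); print('tip s,y,h mm',slope(tocase(t))*1000,'pitch',np.degrees(np.arcsin(R[2,0])))
    return p,R
if __name__=='__main__':
    p,R=rep(); C=cam('wrist'); im,d=snapshot('wrist'); np.savez('w4.npz',d=d,R=R,p=p); save('w4',im)
    P=cloud(C,d,np.ones(d.shape,bool)); q=tocase(P); s=slope(q)
    k=(abs(s[:,1])<.09)&(s[:,0]>.03)&(s[:,0]<.1)&(abs(s[:,2]-.008)<.008); print('lid top h',np.median(s[k,2]),k.sum())
    k=(abs(s[:,1])<.06)&(s[:,0]>.003)&(s[:,0]<.011)&(abs(s[:,2]+.005)<.006); print('notch floor h',np.median(s[k,2]),k.sum())
    L=(P-p)@R
    k=(abs(L[:,1]+.001)<.012)&(L[:,0]>.07)&(L[:,0]<.16)&(abs(L[:,2]+.018)<.012); print('blade top h by x:',[(x,np.round(np.median(s[k&(abs(L[:,0]-x)<.004),2])*1000,2)) for x in (.075,.085,.095,.105,.115,.125) if (k&(abs(L[:,0]-x)<.004)).any()])
E
python3 tip.py
```

```text
t 8.8167 tcp [ 0.5168 -0.078   0.0452] case [-0.1355  0.0423  0.0452] q [-0.5861  0.3278  1.9138  0.4695  1.2283 -0.7862] F case [ 0.3086 -0.1626 -0.2015] open 0.022640298514266913 108.03072810173035
tool axes in case
 [[ 0.8667 -0.0008  0.4988]
 [ 0.0007 -1.     -0.0029]
 [ 0.4988  0.0028 -0.8667]]
tip s,y,h mm [[-15.7517  43.4799   2.5313]] pitch 29.91799322889742
lid top h nan 0
notch floor h nan 0
blade top h by x: [(0.075, np.float64(4.54)), (0.085, np.float64(4.06)), (0.095, np.float64(4.07)), (0.105, np.float64(4.03)), (0.115, np.float64(4.03))]
  return _methods._mean(a, axis=axis, dtype=dtype,
  ret = ret.dtype.type(ret / rcount)
```

servo_tool --targets '[{"x": 0.11, "y": -0.02, "z": 0, "rx": 0, "ry": 0, "rz": 0, "hand": -1}, {"x": 0.11, "y": 0, "z": 0, "rx": 0, "ry": 0, "rz": 0, "hand": -1}, {"x": 0, "y": 0, "z": 0.02, "rx": 0, "ry": 0, "rz": 0, "hand": -1}, {"x": 0, "y": 0, "z": 0.02, "rx": 0, "ry": 0, "rz": 0, "hand": -1}, {"x": 0, "y": 0, "z": 0.01, "rx": 0, "ry": 0, "rz": 0, "hand": -1}, {"x": 0, "y": 0, "z": 0, "rx": 0, "ry": 0, "rz": 0, "hand": -1}, {"x": 0, "y": 0, "z": 0, "rx": 0, "ry": 0, "rz": 0, "hand": -1}, {"x": 0, "y": 0, "z": 0, "rx": 0, "ry": 0, "rz": 0, "hand": -1}, {"x": 0, "y": 0, "z": 0, "rx": 0, "ry": 0, "rz": 0, "hand": -1}, {"x": 0, "y": 0, "z": 0, "rx": 0, "ry": 0, "rz": 0, "hand": -1}]'

```text
time: 9.7
tool_pos: [0.5144, -0.0556, 0.0502]
tcp_rot: [[0.03, 0.999, 0.017], [0.865, -0.035, 0.5], [0.5, -0.0, -0.866]]
contact_force: [-0.3, 0.5, -0.6]
opening: 0.0225
finger_force: 108.0
```

```bash
python3 tip.py 2>/dev/null
```

```text
t 9.7 tcp [ 0.5144 -0.0556  0.0502] case [-0.1133  0.0455  0.0502] q [-0.5533  0.3005  1.938   0.4804  1.2223 -0.7587] F case [ 0.5047  0.3074 -0.5877] open 0.02252305373695092 108.02897214889526
tool axes in case
 [[ 0.8659 -0.0007  0.5002]
 [-0.0007 -1.     -0.0002]
 [ 0.5002 -0.0002 -0.8659]]
tip s,y,h mm [[ 5.9887 46.4119 -4.0526]] pitch 30.010019821311985
lid top h nan 0
notch floor h nan 0
blade top h by x: [(0.075, np.float64(-2.09)), (0.085, np.float64(-2.6)), (0.095, np.float64(-2.56)), (0.105, np.float64(-2.54)), (0.115, np.float64(-2.56))]
```

servo_tool --targets '[{"x": 0, "y": 0, "z": 0.01, "rx": 0, "ry": 0, "rz": 0, "hand": -1}, {"x": 0, "y": 0, "z": 0.01, "rx": 0, "ry": 0, "rz": 0, "hand": -1}, {"x": 0, "y": 0, "z": 0.0, "rx": 0, "ry": 0, "rz": 0, "hand": -1}, {"x": 0, "y": 0, "z": 0, "rx": 0, "ry": 0, "rz": 0, "hand": -1}, {"x": 0, "y": 0, "z": 0, "rx": 0, "ry": 0, "rz": 0, "hand": -1}, {"x": 0, "y": 0, "z": 0, "rx": 0, "ry": 0, "rz": 0, "hand": -1}, {"x": 0, "y": 0, "z": 0, "rx": 0, "ry": 0, "rz": 0, "hand": -1}, {"x": 0, "y": 0, "z": 0, "rx": 0, "ry": 0, "rz": 0, "hand": -1}, {"x": 0, "y": 0, "z": 0, "rx": 0, "ry": 0, "rz": 0, "hand": -1}, {"x": 0, "y": 0, "z": 0, "rx": 0, "ry": 0, "rz": 0, "hand": -1}]'

```text
time: 10.58
tool_pos: [0.5146, -0.0547, 0.0487]
tcp_rot: [[0.03, 0.999, 0.018], [0.866, -0.035, 0.5], [0.5, 0.0, -0.866]]
contact_force: [-0.1, -4.9, 2.3]
opening: 0.0221
finger_force: 108.5
```

```bash
python3 -c "
from tip import *
rep()"
```

```text
t 10.5833 tcp [ 0.5146 -0.0547  0.0487] case [-0.1123  0.0453  0.0487] q [-0.5516  0.3029  1.9386  0.4816  1.2185 -0.7592] F case [-4.9152 -0.1101  2.2584] open 0.022114320063889838 108.5122275352478
tool axes in case
 [[ 0.8661 -0.0008  0.4998]
 [-0.0005 -1.     -0.0008]
 [ 0.4998  0.0004 -0.8661]]
tip s,y,h mm [[ 6.0386 46.2292 -5.8537]] pitch 29.98959381168022
```

servo_tool --targets '[{"x": 0, "y": 0, "z": -0.01, "rx": 0, "ry": 0, "rz": 0, "hand": -1}, {"x": 0, "y": 0, "z": -0.01, "rx": 0, "ry": 0, "rz": 0, "hand": -1}, {"x": 0.02, "y": 0, "z": 0, "rx": 0, "ry": 0, "rz": 0, "hand": -1}, {"x": 0.03, "y": 0, "z": 0, "rx": 0, "ry": 0, "rz": 0, "hand": -1}, {"x": 0.03, "y": 0, "z": 0, "rx": 0, "ry": 0, "rz": 0, "hand": -1}, {"x": 0.03, "y": 0, "z": 0, "rx": 0, "ry": 0, "rz": 0, "hand": -1}, {"x": 0.03, "y": 0, "z": 0, "rx": 0, "ry": 0, "rz": 0, "hand": -1}, {"x": 0.03, "y": 0, "z": 0, "rx": 0, "ry": 0, "rz": 0, "hand": -1}, {"x": 0, "y": 0, "z": 0, "rx": 0, "ry": 0, "rz": 0, "hand": -1}, {"x": 0, "y": 0, "z": 0, "rx": 0, "ry": 0, "rz": 0, "hand": -1}]'

```text
time: 11.42
tool_pos: [0.5148, -0.0439, 0.0576]
tcp_rot: [[0.03, 0.999, 0.018], [0.87, -0.035, 0.492], [0.492, 0.001, -0.87]]
contact_force: [-1.3, -15.5, -6.4]
opening: 0.0224
finger_force: 108.2
```

```bash
python3 -c "
from tip import *
rep()"
```

```text
t 11.4167 tcp [ 0.5148 -0.0439  0.0576] case [-0.1016  0.0455  0.0576] q [-0.5309  0.276   1.9487  0.4796  1.2197 -0.7336] F case [-15.5218   0.7603  -6.4243] open 0.02237651066705242 108.24615240097046
tool axes in case
 [[ 0.8704 -0.0006  0.4923]
 [-0.0001 -1.     -0.001 ]
 [ 0.4923  0.0008 -0.8704]]
tip s,y,h mm [[19.967  46.5144 -4.7724]] pitch 29.493228796904326
```

servo_tool --targets '[{"x": -0.09, "y": 0, "z": 0, "rx": 0, "ry": 0, "rz": 0, "hand": -1}, {"x": -0.09, "y": 0, "z": -0.005, "rx": 0, "ry": 0, "rz": 0, "hand": -1}, {"x": 0, "y": 0.2, "z": 0, "rx": 0, "ry": 0, "rz": 0, "hand": -1}, {"x": 0, "y": 0.26, "z": 0, "rx": 0, "ry": 0, "rz": 0, "hand": -1}, {"x": 0, "y": 0.26, "z": 0, "rx": 0, "ry": 0, "rz": 0, "hand": -1}, {"x": 0, "y": 0.2, "z": 0, "rx": 0, "ry": 0, "rz": 0, "hand": -1}, {"x": 0, "y": 0, "z": 0, "rx": 0, "ry": 0, "rz": 0, "hand": -1}, {"x": 0, "y": 0, "z": 0, "rx": 0, "ry": 0, "rz": 0, "hand": -1}, {"x": 0, "y": 0, "z": 0, "rx": 0, "ry": 0, "rz": 0, "hand": -1}, {"x": 0, "y": 0, "z": 0, "rx": 0, "ry": 0, "rz": 0, "hand": -1}]'

```text
time: 12.25
tool_pos: [0.6052, -0.0594, 0.0497]
tcp_rot: [[0.031, 0.999, 0.016], [0.865, -0.035, 0.501], [0.501, -0.002, -0.865]]
contact_force: [0.3, -0.1, -0.8]
opening: 0.0225
finger_force: 108.1
```

```bash
python3 tip.py 2>/dev/null
```

```text
t 12.25 tcp [ 0.6052 -0.0594  0.0497] case [-0.1139 -0.0454  0.0497] q [-0.4809  0.4682  1.7086  0.4954  1.2511 -0.673 ] F case [-0.1167 -0.2547 -0.8243] open 0.022537234653302634 108.08732986450195
tool axes in case
 [[ 0.8655 -0.0006  0.5009]
 [-0.0013 -1.      0.001 ]
 [ 0.5009 -0.0015 -0.8655]]
tip s,y,h mm [[  5.1961 -44.579   -3.9366]] pitch 30.06188611779907
lid top h nan 0
notch floor h nan 0
blade top h by x: [(0.075, np.float64(-2.03)), (0.085, np.float64(-2.53)), (0.095, np.float64(-2.52)), (0.105, np.float64(-2.58)), (0.115, np.float64(-2.52))]
```

servo_tool --targets '[{"x": 0.03, "y": 0, "z": 0, "rx": 0, "ry": 0, "rz": 0, "hand": -1}, {"x": 0.03, "y": 0, "z": 0, "rx": 0, "ry": 0, "rz": 0, "hand": -1}, {"x": 0.03, "y": 0, "z": 0, "rx": 0, "ry": 0, "rz": 0, "hand": -1}, {"x": 0.03, "y": 0, "z": 0, "rx": 0, "ry": 0, "rz": 0, "hand": -1}, {"x": 0.03, "y": 0, "z": 0, "rx": 0, "ry": 0, "rz": 0, "hand": -1}, {"x": 0.03, "y": 0, "z": 0, "rx": 0, "ry": 0, "rz": 0, "hand": -1}, {"x": 0.02, "y": 0, "z": 0, "rx": 0, "ry": 0, "rz": 0, "hand": -1}, {"x": 0, "y": 0, "z": 0, "rx": 0, "ry": 0, "rz": 0, "hand": -1}, {"x": 0, "y": 0, "z": 0, "rx": 0, "ry": 0, "rz": 0, "hand": -1}, {"x": 0, "y": 0, "z": 0, "rx": 0, "ry": 0, "rz": 0, "hand": -1}]'

```text
time: 13.13
tool_pos: [0.6069, -0.0424, 0.0601]
tcp_rot: [[0.03, 0.999, 0.017], [0.865, -0.035, 0.5], [0.5, -0.0, -0.866]]
contact_force: [-0.5, -0.5, -1.3]
opening: 0.0223
finger_force: 108.1
```

```bash
python3 -c "
from tip import *
rep()"
```

```text
t 13.1333 tcp [ 0.6069 -0.0424  0.0601] case [-0.097  -0.0465  0.0601] q [-0.4551  0.4446  1.718   0.5016  1.2519 -0.647 ] F case [-0.4935  0.4386 -1.3262] open 0.022296968356119967 108.08424711227417
tool axes in case
 [[ 0.8659 -0.0005  0.5002]
 [-0.0005 -1.     -0.0002]
 [ 0.5002 -0.0001 -0.8659]]
tip s,y,h mm [[ 25.0861 -45.5645  -3.5573]] pitch 30.013203048352754
```

It went in freely on this side (tip at s=25 mm with no force). I push it deeper.

servo_tool --targets '[{"x": 0.05, "y": 0, "z": 0, "rx": 0, "ry": 0, "rz": 0, "hand": -1}, {"x": 0.05, "y": 0, "z": 0, "rx": 0, "ry": 0, "rz": 0, "hand": -1}, {"x": 0.05, "y": 0, "z": 0, "rx": 0, "ry": 0, "rz": 0, "hand": -1}, {"x": 0.05, "y": 0, "z": 0, "rx": 0, "ry": 0, "rz": 0, "hand": -1}, {"x": 0.05, "y": 0, "z": 0, "rx": 0, "ry": 0, "rz": 0, "hand": -1}, {"x": 0.05, "y": 0, "z": 0, "rx": 0, "ry": 0, "rz": 0, "hand": -1}, {"x": 0.05, "y": 0, "z": 0, "rx": 0, "ry": 0, "rz": 0, "hand": -1}, {"x": 0.05, "y": 0, "z": 0, "rx": 0, "ry": 0, "rz": 0, "hand": -1}, {"x": 0.05, "y": 0, "z": 0, "rx": 0, "ry": 0, "rz": 0, "hand": -1}, {"x": 0, "y": 0, "z": 0, "rx": 0, "ry": 0, "rz": 0, "hand": -1}]'

```text
time: 13.97
tool_pos: [0.6085, -0.0027, 0.0833]
tcp_rot: [[0.029, 0.999, 0.017], [0.865, -0.034, 0.5], [0.5, 0.001, -0.866]]
contact_force: [0.7, 0.2, -1.2]
opening: 0.0222
finger_force: 108.1
```

```bash
python3 -c "
from tip import *
rep()"
```

```text
t 13.9667 tcp [ 0.6085 -0.0027  0.0833] case [-0.0572 -0.0467  0.0833] q [-0.3949  0.3923  1.7379  0.5149  1.2554 -0.5852] F case [ 0.2014 -0.7297 -1.1574] open 0.022151771029174643 108.08879256248474
tool axes in case
 [[ 0.8659  0.0004  0.5002]
 [ 0.0007 -1.     -0.0004]
 [ 0.5002  0.0007 -0.8659]]
tip s,y,h mm [[ 71.1644 -45.5875  -3.3448]] pitch 30.014438766359067
```

servo_tool --targets '[{"x": 0.01, "y": 0, "z": 0.042, "rx": 0, "ry": 0.0333, "rz": 0, "hand": -1}, {"x": 0.01, "y": 0, "z": 0.042, "rx": 0, "ry": 0.0333, "rz": 0, "hand": -1}, {"x": 0.01, "y": 0, "z": 0.042, "rx": 0, "ry": 0.0333, "rz": 0, "hand": -1}, {"x": 0.01, "y": 0, "z": 0.042, "rx": 0, "ry": 0.0333, "rz": 0, "hand": -1}, {"x": 0.01, "y": 0, "z": 0.042, "rx": 0, "ry": 0.0333, "rz": 0, "hand": -1}, {"x": 0, "y": 0, "z": 0, "rx": 0, "ry": 0, "rz": 0, "hand": -1}, {"x": 0, "y": 0, "z": 0, "rx": 0, "ry": 0, "rz": 0, "hand": -1}, {"x": 0, "y": 0, "z": 0, "rx": 0, "ry": 0, "rz": 0, "hand": -1}, {"x": 0, "y": 0, "z": 0, "rx": 0, "ry": 0, "rz": 0, "hand": -1}, {"x": 0, "y": 0, "z": 0, "rx": 0, "ry": 0, "rz": 0, "hand": -1}]'

```text
time: 14.8
tool_pos: [0.6088, 0.0129, 0.0689]
tcp_rot: [[0.024, 0.999, 0.024], [0.708, -0.034, 0.706], [0.706, 0.0, -0.708]]
contact_force: [-0.4, 0.0, -0.4]
opening: 0.022
finger_force: 108.5
```

```bash
cat > lidang.py <<'E'
from tip import *
def lid():
    for n in ['side','scene']:
        im,d=snapshot(n); C=cam(n); q=tocase(cloud(C,d,np.ones(d.shape,bool)))
        k=(abs(q[:,1])<.085)&(q[:,0]>-.06)&(q[:,0]<.14)&(q[:,2]>.145)&(q[:,2]<.4); q=q[k]
        v=q[:,[0,2]]-np.array([.125,.212]); r=np.hypot(*v.T); th=np.radians(210)-(np.arctan2(v[:,1],v[:,0])%(2*np.pi))
        m=(r>.06)&(r<.135); print(n,'theta of surface pts pct',np.percentile(th[m],[5,25,50,75,95]) if m.sum() else None,m.sum())
        save('L_%s_%d'%(n,int(sensors.get_obs()['time']*100)),im[150:360,150:480])
if __name__=='__main__': p,R=rep(); lid()
E
python3 lidang.py
```

```text
t 14.8 tcp [0.6088 0.0129 0.0689] case [-0.0416 -0.0465  0.0689] q [-0.4507  0.4952  1.7186  0.7192  1.3735 -0.7286] F case [ 0.022   0.3886 -0.3559] open 0.021982144414045408 108.47559928894043
tool axes in case
 [[ 0.708  -0.0001  0.7062]
 [ 0.0002 -1.     -0.0004]
 [ 0.7062  0.0004 -0.708 ]]
tip s,y,h mm [[ 67.9702 -45.5087  14.1207]] pitch 44.92977636735479
side theta of surface pts pct [-1.2268  0.2649  0.2846  0.3096  0.3439] 1466
scene theta of surface pts pct [0.0085 0.2581 0.2813 0.3088 0.3498] 1618
```

```bash
cat > swing.py <<'E'
from tip import *
def rows(th,r,pit,tool=np.array([.147,-.001,-.0171])):
    # waypoint 0 = current; returns per-row x,z (fraction of 100mm), ry (fraction of pi/2); 2-D in case x,z
    H=np.array([.125,.212]); out=[]; tip0=None; T=None
    P=[]
    for a,rr,b in zip(th,r,pit):
        al=np.radians(210)-a; t=H+rr*np.array([np.cos(al),np.sin(al)])
        tx=np.array([np.cos(b),np.sin(b)]); tz=np.array([np.sin(b),-np.cos(b)])
        P.append((t-tool[0]*tx-tool[2]*tz,b))
    b=P[0][1]; c=P[0][0]
    for q,b2 in P[1:]:
        tx=np.array([np.cos(b),np.sin(b)]); tz=np.array([np.sin(b),-np.cos(b)])
        d=q-c; x,z=np.round([d@tx*10,d@tz*10],2); ry=np.round((b2-b)/(np.pi/2),3)
        out.append((x,z,ry)); c=c+(x*tx+z*tz)/10; b=b+ry*np.pi/2
    return out,P
if __name__=='__main__':
    n=21; u=np.linspace(0,1,n)
    th=.19+(2.05-.19)*u; r=.078+.012*u; pit=np.radians(45-25*u)
    o,P=rows(th,r,pit)
    for i,x in enumerate(o): print(i+1,*x,'tcp',P[i+1][0])
E
python3 swing.py
```

```text
1 0.03 -0.1 -0.014 tcp [-0.0457  0.0793]
2 0.03 -0.1 -0.014 tcp [-0.0502  0.0884]
3 0.03 -0.09 -0.014 tcp [-0.0539  0.0979]
4 0.04 -0.09 -0.014 tcp [-0.057   0.1075]
5 0.05 -0.09 -0.013 tcp [-0.0592  0.1173]
6 0.05 -0.09 -0.014 tcp [-0.0608  0.1271]
7 0.05 -0.08 -0.014 tcp [-0.0615  0.1369]
8 0.06 -0.08 -0.014 tcp [-0.0615  0.1467]
9 0.06 -0.08 -0.014 tcp [-0.0608  0.1563]
10 0.07 -0.07 -0.014 tcp [-0.0593  0.1658]
11 0.06 -0.06 -0.014 tcp [-0.0571  0.1749]
12 0.08 -0.06 -0.014 tcp [-0.0542  0.1838]
13 0.07 -0.06 -0.014 tcp [-0.0506  0.1922]
14 0.07 -0.05 -0.013 tcp [-0.0465  0.2001]
15 0.08 -0.04 -0.014 tcp [-0.0417  0.2076]
16 0.08 -0.04 -0.014 tcp [-0.0364  0.2145]
17 0.08 -0.03 -0.014 tcp [-0.0307  0.2208]
18 0.07 -0.03 -0.014 tcp [-0.0245  0.2264]
19 0.08 -0.02 -0.014 tcp [-0.0181  0.2313]
20 0.08 -0.01 -0.014 tcp [-0.0113  0.2356]
```

servo_tool --targets '[{"x": 0.03, "y": 0, "z": -0.1, "rx": 0, "ry": -0.014, "rz": 0, "hand": -1}, {"x": 0.03, "y": 0, "z": -0.1, "rx": 0, "ry": -0.014, "rz": 0, "hand": -1}, {"x": 0.03, "y": 0, "z": -0.09, "rx": 0, "ry": -0.014, "rz": 0, "hand": -1}, {"x": 0.04, "y": 0, "z": -0.09, "rx": 0, "ry": -0.014, "rz": 0, "hand": -1}, {"x": 0.05, "y": 0, "z": -0.09, "rx": 0, "ry": -0.013, "rz": 0, "hand": -1}, {"x": 0.05, "y": 0, "z": -0.09, "rx": 0, "ry": -0.014, "rz": 0, "hand": -1}, {"x": 0.05, "y": 0, "z": -0.08, "rx": 0, "ry": -0.014, "rz": 0, "hand": -1}, {"x": 0.06, "y": 0, "z": -0.08, "rx": 0, "ry": -0.014, "rz": 0, "hand": -1}, {"x": 0.06, "y": 0, "z": -0.08, "rx": 0, "ry": -0.014, "rz": 0, "hand": -1}, {"x": 0.07, "y": 0, "z": -0.07, "rx": 0, "ry": -0.014, "rz": 0, "hand": -1}]'

```text
time: 15.73
tool_pos: [0.6082, -0.0062, 0.1658]
tcp_rot: [[0.029, 0.999, 0.019], [0.844, -0.035, 0.535], [0.535, 0.0, -0.845]]
contact_force: [-0.0, 0.0, -7.7]
opening: 0.0224
finger_force: 108.2
```

```bash
python3 lidang.py
```

```text
t 15.7333 tcp [ 0.6082 -0.0062  0.1658] case [-0.0607 -0.0466  0.1658] q [-0.4139  0.2876  1.7095  0.5286  1.4004 -0.539 ] F case [ 0.0169  0.0163 -7.6606] open 0.02237725383442624 108.15625548362732
tool axes in case
 [[ 0.845  -0.0011  0.5348]
 [-0.0007 -1.     -0.0008]
 [ 0.5348  0.0003 -0.845 ]]
tip s,y,h mm [[108.4775 -45.6873  75.8266]] pitch 32.333208791358864
side theta of surface pts pct [-1.2012  1.1944  1.2153  1.2425  1.2866] 3259
scene theta of surface pts pct [-0.161  -0.001   0.9193  1.222   1.2626] 1693
```

Lid is at about 1.12 rad and following the blade. Continue.

servo_tool --targets '[{"x": 0.06, "y": 0, "z": -0.06, "rx": 0, "ry": -0.014, "rz": 0, "hand": -1}, {"x": 0.08, "y": 0, "z": -0.06, "rx": 0, "ry": -0.014, "rz": 0, "hand": -1}, {"x": 0.07, "y": 0, "z": -0.06, "rx": 0, "ry": -0.014, "rz": 0, "hand": -1}, {"x": 0.07, "y": 0, "z": -0.05, "rx": 0, "ry": -0.013, "rz": 0, "hand": -1}, {"x": 0.08, "y": 0, "z": -0.04, "rx": 0, "ry": -0.014, "rz": 0, "hand": -1}, {"x": 0.08, "y": 0, "z": -0.04, "rx": 0, "ry": -0.014, "rz": 0, "hand": -1}, {"x": 0.08, "y": 0, "z": -0.03, "rx": 0, "ry": -0.014, "rz": 0, "hand": -1}, {"x": 0.07, "y": 0, "z": -0.03, "rx": 0, "ry": -0.014, "rz": 0, "hand": -1}, {"x": 0.08, "y": 0, "z": -0.02, "rx": 0, "ry": -0.014, "rz": 0, "hand": -1}, {"x": 0.08, "y": 0, "z": -0.01, "rx": 0, "ry": -0.014, "rz": 0, "hand": -1}]'

```text
time: 16.67
tool_pos: [0.6099, 0.0427, 0.2344]
tcp_rot: [[0.032, 0.999, 0.012], [0.94, -0.034, 0.34], [0.34, 0.0, -0.94]]
contact_force: [0.3, -3.9, -3.1]
opening: 0.0221
finger_force: 108.8
```

```bash
python3 lidang.py
```

```text
t 16.6667 tcp [0.6099 0.0427 0.2344] case [-0.0117 -0.0466  0.2344] q [-0.2579  0.1601  1.6787  0.3437  1.3933 -0.3004] F case [-3.9147 -0.4667 -3.1204] open 0.02207416583947769 108.75871896743774
tool axes in case
 [[ 0.9404 -0.0003  0.34  ]
 [-0.0002 -1.     -0.0004]
 [ 0.34    0.0003 -0.9404]]
tip s,y,h mm [[186.7446 -45.5863  78.2929]] pitch 19.87874542248215
side theta of surface pts pct [-1.1977  2.1191  2.1452  2.1686  2.2074] 3336
scene theta of surface pts pct [-0.0475  0.9515  1.7872  2.069   2.091 ] 1988
```

servo_tool --targets '[{"x": 0.02, "y": 0, "z": 0.01, "rx": 0, "ry": 0, "rz": 0, "hand": -1}, {"x": 0.02, "y": 0, "z": 0.01, "rx": 0, "ry": 0, "rz": 0, "hand": -1}, {"x": 0.02, "y": 0, "z": 0, "rx": 0, "ry": 0, "rz": 0, "hand": -1}, {"x": 0, "y": 0, "z": 0, "rx": 0, "ry": 0, "rz": 0, "hand": -1}, {"x": 0, "y": 0, "z": 0, "rx": 0, "ry": 0, "rz": 0, "hand": -1}, {"x": 0, "y": 0, "z": 0, "rx": 0, "ry": 0, "rz": 0, "hand": -1}, {"x": 0, "y": 0, "z": 0, "rx": 0, "ry": 0, "rz": 0, "hand": -1}, {"x": 0, "y": 0, "z": 0, "rx": 0, "ry": 0, "rz": 0, "hand": -1}, {"x": 0, "y": 0, "z": 0, "rx": 0, "ry": 0, "rz": 0, "hand": -1}, {"x": 0, "y": 0, "z": 0, "rx": 0, "ry": 0, "rz": 0, "hand": -1}]'

```text
time: 17.6
tool_pos: [0.6102, 0.0469, 0.2337]
tcp_rot: [[0.034, 0.999, 0.012], [0.94, -0.036, 0.34], [0.341, -0.0, -0.94]]
contact_force: [-1.9, -8.3, 1.6]
opening: 0.0223
finger_force: 109.6
```

```bash
python3 lidang.py
```

```text
t 17.6 tcp [0.6102 0.0469 0.2337] case [-0.0076 -0.0467  0.2337] q [-0.2514  0.1608  1.6794  0.3451  1.3899 -0.2934] F case [-8.4004  1.6606  1.6069] open 0.022264822400882768 109.61331009864807
tool axes in case
 [[ 0.9402 -0.0018  0.3407]
 [-0.0017 -1.     -0.0005]
 [ 0.3407 -0.0001 -0.9402]]
tip s,y,h mm [[189.9678 -45.977   75.6792]] pitch 19.916622974999417
side theta of surface pts pct [-1.1951  2.1456  2.181   2.2052  2.2424] 3291
scene theta of surface pts pct [-0.051   0.9387  1.7976  2.0857  2.109 ] 2018
```

servo_tool --targets '[{"x": -0.3, "y": 0, "z": -0.11, "rx": 0, "ry": 0, "rz": 0, "hand": -1}, {"x": -0.37, "y": 0, "z": -0.14, "rx": 0, "ry": 0, "rz": 0, "hand": -1}, {"x": -0.37, "y": 0, "z": -0.14, "rx": 0, "ry": 0, "rz": 0, "hand": -1}, {"x": -0.37, "y": 0, "z": -0.13, "rx": 0, "ry": 0, "rz": 0, "hand": -1}, {"x": 0, "y": 0, "z": 0, "rx": 0, "ry": -0.0737, "rz": 0, "hand": -1}, {"x": 0, "y": 0, "z": 0, "rx": 0, "ry": -0.0737, "rz": 0, "hand": -1}, {"x": 0, "y": 0, "z": 0, "rx": 0, "ry": -0.0737, "rz": 0, "hand": -1}, {"x": -0.3, "y": -0.17, "z": 0, "rx": 0, "ry": 0, "rz": 0, "hand": -1}, {"x": -0.3, "y": -0.17, "z": 0, "rx": 0, "ry": 0, "rz": 0, "hand": -1}, {"x": -0.3, "y": -0.17, "z": 0, "rx": 0, "ry": 0, "rz": 0, "hand": -1}]'

```text
time: 18.53
tool_pos: [0.5505, -0.189, 0.2339]
tcp_rot: [[0.032, 0.999, 0.0], [0.999, -0.032, 0.003], [0.003, -0.0, -1.0]]
contact_force: [-0.6, -1.1, -0.8]
opening: 0.0222
finger_force: 109.0
```

```bash
python3 lidang.py
```

```text
t 18.5333 tcp [ 0.5505 -0.189   0.2339] case [-0.2454  0.0049  0.2339] q [-0.5268  0.0861  1.7325  0.0031  1.3247 -0.4958] F case [-1.1144  0.5714 -0.8156] open 0.02219440545894947 108.95493507385254
tool axes in case
 [[ 1.      0.0022  0.0035]
 [ 0.0022 -1.      0.0001]
 [ 0.0035 -0.0001 -1.    ]]
tip s,y,h mm [[-27.7539   6.2678 144.7634]] pitch 0.1993320811065774
side theta of surface pts pct [-1.209   2.1667  2.1859  2.2086  2.2453] 2931
scene theta of surface pts pct [-0.464  -0.0152  2.0688  2.0891  2.1151] 1764
```

servo_tool --targets '[{"x": -0.3, "y": -0.17, "z": 0, "rx": 0, "ry": 0, "rz": 0, "hand": -1}, {"x": -0.3, "y": -0.17, "z": 0, "rx": 0, "ry": 0, "rz": 0, "hand": -1}, {"x": 0, "y": 0, "z": 0, "rx": 0, "ry": 0, "rz": 0.0765, "hand": -1}, {"x": 0, "y": 0, "z": 0, "rx": 0, "ry": 0, "rz": 0.0765, "hand": -1}, {"x": 0, "y": 0, "z": 0, "rx": 0, "ry": 0, "rz": 0.0765, "hand": -1}, {"x": 0, "y": 0, "z": 0, "rx": 0, "ry": 0, "rz": 0.0765, "hand": -1}, {"x": 0, "y": 0, "z": 0, "rx": 0, "ry": 0, "rz": 0.0765, "hand": -1}, {"x": 0, "y": 0, "z": 0, "rx": 0, "ry": 0, "rz": 0.0765, "hand": -1}, {"x": 0, "y": 0, "z": 0, "rx": 0, "ry": 0, "rz": 0.0765, "hand": -1}, {"x": 0, "y": 0, "z": 0, "rx": 0, "ry": 0, "rz": 0.0765, "hand": -1}]'

```text
time: 19.47
tool_pos: [0.515, -0.248, 0.2337]
tcp_rot: [[0.843, 0.538, 0.0], [0.538, -0.843, 0.004], [0.002, -0.003, -1.0]]
contact_force: [-0.1, 0.5, -1.4]
opening: 0.0225
finger_force: 109.0
```

servo_tool --targets '[{"x": 0, "y": 0, "z": 0, "rx": 0, "ry": 0, "rz": 0.0765, "hand": -1}, {"x": 0, "y": 0, "z": 0, "rx": 0, "ry": 0, "rz": 0.0765, "hand": -1}, {"x": 0, "y": 0, "z": 0, "rx": 0, "ry": 0, "rz": 0.045, "hand": -1}, {"x": 0, "y": 0, "z": 0.2, "rx": 0, "ry": 0, "rz": 0, "hand": -1}, {"x": 0, "y": 0, "z": 0.3, "rx": 0, "ry": 0, "rz": 0, "hand": -1}, {"x": 0, "y": 0, "z": 0.3, "rx": 0, "ry": 0, "rz": 0, "hand": -1}, {"x": 0, "y": 0, "z": 0.2, "rx": 0, "ry": 0, "rz": 0, "hand": -1}, {"x": 0, "y": 0, "z": 0, "rx": 0, "ry": 0, "rz": 0, "hand": -1}, {"x": 0, "y": 0, "z": 0, "rx": 0, "ry": 0, "rz": 0, "hand": -1}, {"x": 0, "y": 0, "z": 0, "rx": 0, "ry": 0, "rz": 0, "hand": -1}]'

```text
time: 20.3
tool_pos: [0.5158, -0.249, 0.1357]
tcp_rot: [[0.965, 0.261, 0.002], [0.261, -0.965, 0.001], [0.002, -0.0, -1.0]]
contact_force: [0.7, 0.2, -1.6]
opening: 0.0223
finger_force: 108.9
```

```bash
cat > held.py <<'E'
from st import *
p,R=state(); print(R); C=cam('wrist'); im,d=snapshot('wrist'); save('w5',im)
P=cloud(C,d,np.ones(d.shape,bool)); L=(P-p)@R
k=(abs(L[:,1])<.03)&(L[:,0]>.07)&(L[:,0]<.117)&(abs(L[:,2]+.018)<.015); Q=L[k]
A=np.c_[Q[:,:2],np.ones(len(Q))]; w=np.linalg.lstsq(A,Q[:,2],rcond=None)[0]; print('blade',w,'top z at .095',w[0]*.095+w[2],cv2.minAreaRect(Q[:,:2].astype(np.float32)*1000))
Q=P[k]; A=np.c_[Q[:,:2],np.ones(len(Q))]; w=np.linalg.lstsq(A,Q[:,2],rcond=None)[0]; x=R[:2,0]/np.linalg.norm(R[:2,0]); print('blade world slope deg fwd',np.degrees(w[:2]@x),'side',np.degrees(w[:2]@np.array([-x[1],x[0]])),'z mean',Q[:,2].mean())
E
python3 held.py
```

```text
t 20.3 tcp [ 0.5158 -0.249   0.1357] case [-0.3065  0.0375  0.1357] q [-0.6485  0.1716  1.8291  0.002   1.1395  0.6577] F case [ 0.2177 -0.6796 -1.5956] open 0.022263540454297688 108.94444227218628
tool axes in case
 [[ 0.2934 -0.956   0.0007]
 [-0.956  -0.2934 -0.0022]
 [ 0.0023 -0.     -1.    ]]
[[ 0.9654  0.2607  0.0022]
 [ 0.2607 -0.9654  0.0006]
 [ 0.0023 -0.     -1.    ]]
blade [ 0.0112  0.0028 -0.0195] top z at .095 -0.018393882478403473 ((93.50299072265625, -0.23862457275390625), (36.36289978027344, 47.00149154663086), 89.98296356201172)
blade world slope deg fwd -0.5112402192010832 side 0.16210388098209916 z mean 0.1542803421631022
```

servo_tool --targets '[{"x": -0.02, "y": 0.02, "z": 0.2, "rx": 0, "ry": 0, "rz": 0.008, "hand": -1}, {"x": 0, "y": 0, "z": 0.25, "rx": 0, "ry": 0, "rz": 0, "hand": -1}, {"x": 0, "y": 0, "z": 0.2, "rx": 0, "ry": 0, "rz": 0, "hand": -1}, {"x": 0, "y": 0, "z": 0.12, "rx": 0, "ry": 0, "rz": 0, "hand": -1}, {"x": 0, "y": 0, "z": 0.08, "rx": 0, "ry": 0, "rz": 0, "hand": -1}, {"x": 0, "y": 0, "z": 0.06, "rx": 0, "ry": 0, "rz": 0, "hand": -1}, {"x": 0, "y": 0, "z": 0.04, "rx": 0, "ry": 0, "rz": 0, "hand": -1}, {"x": 0, "y": 0, "z": 0.04, "rx": 0, "ry": 0, "rz": 0, "hand": -1}, {"x": 0, "y": 0, "z": 0, "rx": 0, "ry": 0, "rz": 0, "hand": -1}, {"x": 0, "y": 0, "z": 0, "rx": 0, "ry": 0, "rz": 0, "hand": -1}]'

```text
time: 21.18
tool_pos: [0.5137, -0.2512, 0.0356]
tcp_rot: [[0.969, 0.249, 0.001], [0.249, -0.969, 0.001], [0.001, -0.001, -1.0]]
contact_force: [-0.5, -0.0, -0.9]
opening: 0.022
finger_force: 109.0
```

```bash
python3 -c "
from st import *
p,R=state();print(R)"
```

```text
t 21.1833 tcp [ 0.5137 -0.2512  0.0356] case [-0.3088  0.0395  0.0356] q [-0.6536  0.324   1.8604  0.0014  0.9571  0.6651] F case [-0.0381  0.4621 -0.8747] open 0.02201403698418951 108.96345376968384
tool axes in case
 [[ 0.2815 -0.9596  0.0009]
 [-0.9596 -0.2815 -0.0007]
 [ 0.001  -0.0007 -1.    ]]
[[ 0.9686  0.2487  0.0008]
 [ 0.2487 -0.9686  0.0009]
 [ 0.001  -0.0007 -1.    ]]
```

servo_tool --targets '[{"x": 0, "y": 0, "z": 0.01, "rx": 0, "ry": 0, "rz": 0, "hand": -1}, {"x": 0, "y": 0, "z": 0.007, "rx": 0, "ry": 0, "rz": 0, "hand": -1}, {"x": 0, "y": 0, "z": 0, "rx": 0, "ry": 0, "rz": 0, "hand": -1}, {"x": 0, "y": 0, "z": 0, "rx": 0, "ry": 0, "rz": 0, "hand": -0.4}, {"x": 0, "y": 0, "z": 0, "rx": 0, "ry": 0, "rz": 0, "hand": -0.3}, {"x": 0, "y": 0, "z": 0, "rx": 0, "ry": 0, "rz": 0, "hand": 0}, {"x": 0, "y": 0, "z": 0, "rx": 0, "ry": 0, "rz": 0, "hand": 0.5}, {"x": 0, "y": 0, "z": 0, "rx": 0, "ry": 0, "rz": 0, "hand": 1}, {"x": 0, "y": 0, "z": 0, "rx": 0, "ry": 0, "rz": 0, "hand": 1}, {"x": 0, "y": 0, "z": 0, "rx": 0, "ry": 0, "rz": 0, "hand": 1}]'

```text
time: 22.02
tool_pos: [0.5133, -0.2509, 0.0333]
tcp_rot: [[0.969, 0.249, 0.0], [0.249, -0.969, 0.001], [0.0, -0.001, -1.0]]
contact_force: [0.3, 0.1, -0.2]
opening: 0.0854
finger_force: 0.0
```

servo_tool --targets '[{"x": 0, "y": 0, "z": -0.05, "rx": 0, "ry": 0, "rz": 0, "hand": 1}, {"x": 0, "y": 0, "z": -0.15, "rx": 0, "ry": 0, "rz": 0, "hand": 1}, {"x": 0, "y": 0, "z": -0.3, "rx": 0, "ry": 0, "rz": 0, "hand": 1}, {"x": 0, "y": 0, "z": -0.35, "rx": 0, "ry": 0, "rz": 0, "hand": 1}, {"x": 0, "y": 0, "z": -0.35, "rx": 0, "ry": 0, "rz": 0, "hand": 1}, {"x": 0, "y": 0, "z": -0.35, "rx": 0, "ry": 0, "rz": 0, "hand": 1}, {"x": 0, "y": 0, "z": -0.35, "rx": 0, "ry": 0, "rz": 0, "hand": 1}, {"x": 0, "y": 0, "z": -0.35, "rx": 0, "ry": 0, "rz": 0, "hand": 1}, {"x": 0, "y": 0, "z": -0.3, "rx": 0, "ry": 0, "rz": 0, "hand": 1}, {"x": 0, "y": 0, "z": 0, "rx": 0, "ry": 0, "rz": 0, "hand": 1}]'

```text
time: 22.85
tool_pos: [0.5159, -0.2532, 0.2972]
tcp_rot: [[0.968, 0.249, 0.011], [0.249, -0.969, -0.007], [0.009, 0.01, -1.0]]
contact_force: [0.8, -1.2, 0.1]
opening: 0.0856
finger_force: 0.0
```

```bash
python3 look.py; python3 lidang.py; python3 - <<'E'
from h import *
im,d=snapshot('scene'); C=cam('scene'); save('scene9',im); d0=np.load('scened.npy')
for n in ['tape','offcut','bench_hook']:
    r=cut_out('scene',n)
    if r: print(n,r[0]['p'],r[0]['rect'],np.median(cloud(C,d,r[0]['pixels']),0))
E
```

```text
22.85 [ 0.5159 -0.2532  0.2972] [[ 0.9685  0.2488  0.0112]
 [ 0.2489 -0.9685 -0.0071]
 [ 0.009   0.0097 -0.9999]] [-0.654   0.0126  1.6926  0.0011  1.4231  0.6652]
scraper_grip 0.97 [318.6, 205.5] [ 0.512  -0.2514  0.051 ]
scraper_grip 0.7 [322.8, 379.0] [ 0.2818 -0.3152  0.051 ]
scraper_tip 0.68 [318.6, 63.6] [ 0.6529 -0.2159  0.051 ]
rest 0.63 [320.5, 205.6] [ 0.5017 -0.2564  0.    ]
scraper 0.85 [321.3, 212.2] [ 0.5027 -0.257   0.04  ]
scraper 0.62 [327.4, 382.7] [ 0.2685 -0.3254  0.04  ]
handle top 2485 ((503.54913330078125, -253.2838897705078), (130.864990234375, 24.30486488342285), 14.879343032836914) 0.062374804939464956
blade/cheek 3820 ((553.6095581054688, -241.39456176757812), (213.4491424560547, 55.32420349121094), 14.288193702697754) 0.05231747269990611
base 2400 ((502.7533264160156, -254.1038818359375), (129.6178436279297, 70.03498077392578), 14.496149063110352) 0.008296813393422614
t 23.1 tcp [ 0.5126 -0.2507  0.2864] case [-0.3084  0.0407  0.2864] q [-0.6541  0.0202  1.7045  0.0012  1.4212  0.6652] F case [ 0.9664 -1.094  -0.2937] open 0.08523818026796175 0.0
tool axes in case
 [[ 0.2815 -0.9596  0.0034]
 [-0.9596 -0.2815  0.0028]
 [-0.0017 -0.0041 -1.    ]]
tip s,y,h mm [[-148.3265 -102.0284  274.1267]] pitch -0.09999525486666781
side theta of surface pts pct [-1.2049  2.1673  2.185   2.2083  2.2438] 2901
scene theta of surface pts pct [-0.4146 -0.0161  2.0688  2.0885  2.1135] 1745
tape 0.76 [423.2, 217.4, 11.2, 23.4] [0.38784168 0.39337009 0.01979946]
offcut 0.67 [139.0, 296.3, 24.5, 41.3] [ 0.53475952 -0.44947762  0.07233049]
bench_hook 0.82 [442.8, 234.2, 67.3, 52.8] [0.54121169 0.44848975 0.01422231]
```

View pics/scene9.png

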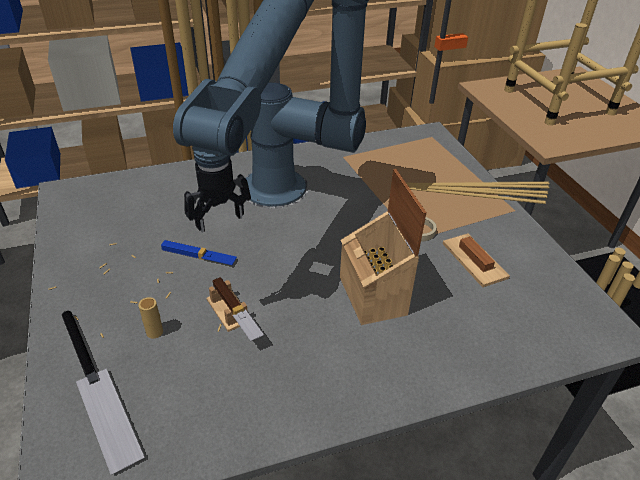

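The lid stands upright at (408,215). The scraper lies flat in both saddles at (235,305), blade forward, and the tape roll, offcut and bench hook have not moved. I hand the job in.

```bash
python3 -c "
from bench import manip
print(manip.finish_job())"
```

```text
the job is handed in; nothing more can be done
None
```

The lid was levered up with the blade and stands open at its stop (about 2.1 rad); the scraper is back in both saddles, flat and blade forward, the bystanders look undisturbed, and the job was handed in at about 23 s with no verdict returned.

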